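Find and seat the loose cover of a desk connection box

ROBOT

A 7-joint arm with a two-finger parallel gripper is mounted at the origin on a cart in front of the work surface, level with it; the furniture and walls round the work are solid. World frame = base frame: x ahead of the robot, y to its left, z up, the work surface at z = 0. Lengths are in m, angles in rad, forces in N, time in s.
With the tool pointing down it reaches from about 0.35 to 0.9 m from the base axis. Payload 8.1 kg.
Tool frame: the origin (TCP) lies midway between the tips of the shut fingers; the grasp point (between the pads) lies r.grasp_offset behind it (r.grasp_offset is the distance from the TCP to the grasp point, in m); z points along the fingers, y is the line along which they close (so a half turn about z gives the same grasp; the last joint's range is limited). The gripper opens to 92 mm and grips with 3 to 60 N. Pads are 19 mm wide; open, the fingers measure 130 mm over their backs; the gripper's body (75 mm by 190 mm) begins 47 mm behind the grasp point.
Start: joints at [-1.368, 0.434, 0.025, 1.573, -0.012, 1.134, -0.075], TCP at [0.188, 0.596, 0.195] pointing down, gripper open.
Joint ranges: [-2.62, 2.62], [-0.44, 2.09], [-1.27, 1.32], [0.08, 2.57], [-1.32, 4.46], [0.12, 2], [-2.74, 2.74]. Speed limits (rad/s): [2.22, 2.22, 3.01, 3.01, 3.14, 3.14, 3.14].

INTERFACE

Orientations are given as a rotation vector (axis times angle).
In Python, from station import r, read_camera, finish_job gives the robot as it stands.
- The arm moves only by the tool carry_out, never from a script. Its argument "steps" is a list of rows, each a list of 7 numbers: the closure, from -1 (fully open) to 1 (shut), then the shift along the tool's x, y, z in mm, then the turn, a rotation vector about the tool's x, y, z in degrees. A call has 1 to 12 rows; each row shifts and turns the commanded pose from where the row before left it, along the tool's axes as they then stand; what a row does not reach is not made up. A row lasts 1/12 s, in which the tool goes at most 41.7 mm and 7.16 degrees, less where a joint would pass 70% of its speed; a pose out of reach is approached as far as the arm can. A call with a gripper value outside its range is refused whole. The fingers move at their own pace and stop on an object; the grip force is fixed at half the most. Time passes only in rows, so rows that do not move let the fingers close. It gives the time, the measured TCP pose, the force, the opening and the grip force at its end, in the units of the state.
- r.sense(): the state, without advancing time (a new reading comes with each control period).
- read_camera(name): name is "scene" or "top" or "wrist"; returns a dict with "frame" (420x560x3 uint8, red, green, blue), "range_z" (420x560 float32, m along the optical axis (not along the pixel's ray), 0 where there is no reading), "vfov" (degrees; the focal length in pixels is half the picture's height over the tangent of half this angle, whatever the lens; pixels are square), "cx", "cy" (the principal point, pixels), "R" (3x3) and "t" (3): a world point X has camera coordinates R X + t; the wrist camera has in their place "T_tool_cam" (4x4, takes a point from camera to tool coordinates, whose origin is the TCP and whose axes are the flange's). Camera axes: x right, y down, z forward; pixel columns grow to the right and rows downward; lengths in m; the calibration is good to about 2 mm. A picture is of the moment at which its call begins: read the wrist's pose just before it.
- finish_job(): hands the job in; it is judged then, once.
The state is a dict: "time_s": time; "joints": joint angles; "qvel": joint speeds; "tau": joint torques, N m; "tcp_pos": TCP position; "tool_rot": TCP orientation; "force": force on the tool from outside, world axes, zero at the start; "ft_torque": the same for the moment, N m; "gripper_width": finger opening in m; "grasp_force": force on a finger pad.
Only numpy, scipy, OpenCV 4.12 (cv2) and the standard library are available. Lean on these libraries where they do the work, as an engineer would, in place of code of your own. Each camera call takes 0.05 s, during which the arm holds its last target. There are 200 camera calls.

TASK

One of the four identical white covers on the grey desk connection box is not fully home. Press the covers lightly near an edge, one after another, until you find the one that rocks, then push that cover down at its middle until it is fully home like the others. Use the fingertips only: do not pry up or lift any cover, and leave the things lying on and around the box where they are.

Things in the scene. Friction and masses are not known exactly. Their poses are not given: they have to be found in the camera images.
- hub: flat grey desk connection box, 230 (x) x 186 (y) x 24 mm, fixed to the desk. Origin: centre of its footprint; x points to its back, y to the left. Cover centres lie at x = -64 or +24 mm, y = -44 or +44 mm, each in a black rim 83 mm square, 27 mm above the desk; the flat ledge behind them (x = +75 to +115 mm) carries small things
- hub_bays (a point): centre of the two by two pattern of covers, 24 mm above the desk, axes as the box. A cover that is home does not give. The loose one tips about its centre under 1 to 4 N at the middle of any edge (that edge sinks 2 to 4 mm) and springs level when let go; pushed at its centre with more than about 10 N it goes down and stays down
- cover_a: one of the four identical white push-fit covers, 72x72x7 mm; which bay it is in varies. Origin: centre of its underside; z up, x and y along its edges. Fully home, its origin is 26 mm above the desk and its top 33 mm; a loose one stands level on its stem, up to 4 mm higher, held sideways by its bay
- cover_b: one of the four identical white push-fit covers, 72x72x7 mm; which bay it is in varies. Origin: centre of its underside; z up, x and y along its edges. Fully home, its origin is 26 mm above the desk and its top 33 mm; a loose one stands level on its stem, up to 4 mm higher, held sideways by its bay
- cover_c: one of the four identical white push-fit covers, 72x72x7 mm; which bay it is in varies. Origin: centre of its underside; z up, x and y along its edges. Fully home, its origin is 26 mm above the desk and its top 33 mm; a loose one stands level on its stem, up to 4 mm higher, held sideways by its bay
- cover_d: one of the four identical white push-fit covers, 72x72x7 mm; which bay it is in varies. Origin: centre of its underside; z up, x and y along its edges. Fully home, its origin is 26 mm above the desk and its top 33 mm; a loose one stands level on its stem, up to 4 mm higher, held sideways by its bay
- eraser: blue and white eraser, 18x44x12 mm, lying on the ledge at the back of the box; origin at the centre of its underside; must stay where it is
- usb_stick: red usb stick, 18x53x8 mm, lying on the ledge at the back of the box; origin at the centre of its underside; must stay where it is
- glue_stick: upright glue stick, 24 mm across, 70 mm tall, to the left of the box; origin at the centre of its underside; must stay where it is
- charger: white charger block, 42x59x26 mm, to the left of the box; origin at the centre of its underside; must stay where it is
- binder_clip2: black binder clip, 14x32x34 mm, standing behind the box; origin at the centre of its underside; must stay where it is
- pen_cream: cream pen, 10x150x11 mm, lying to the right of the box; origin at the centre of its underside; must stay where it is

How it is judged:
By the outcome, as a careful person would: the job done as asked, in the order asked, and still so for the second after the job is handed in, with the robot touching nothing.
It also fails if it takes over 48 s, if anything falls off the work surface, if the arm or the gripper's body presses on something with over 40 N, if the wrist force passes 120 N, or if a joint passes its speed limit or range.

## Working session

There is one attempt and no reset: what is moved stays moved. The work goes in short steps, Python scripts to look and compute and a tool call to move; the robot and the scene stay as the last step left them, time stands still between calls to the robot, and variables do not carry over. Pictures are saved under pics/ and viewed, at most 10 in all, crops included, and the job is handed in when it is done.

Besides the shell and the picture viewer there is one more tool, called in YAML: its name, and indented under it one key for each argument. carry_out: Moves the arm, as the interface text tells. Its arguments: {"type":"object","properties":{"steps":{"type":"array"}},"required":["steps"]}

```bash
mkdir -p pics; python3 - <<'E'
from station import r, read_camera
import cv2,numpy as np
s=r.sense();print({k:np.round(v,3) for k,v in s.items()},r.grasp_offset)
for n in("top","scene"):
    c=read_camera(n);np.savez(n,**c);cv2.imwrite(f"pics/{n}.png",c["frame"][:,:,::-1])
E
```

```text
{'time_s': np.float64(0.0), 'joints': array([-1.368,  0.435,  0.025,  1.574, -0.012,  1.134, -0.075]), 'qvel': array([-0.001, -0.001, -0.001, -0.   , -0.   , -0.001,  0.001]), 'tau': array([ 1.0000e-03, -6.6787e+01,  9.8600e-01, -3.1446e+01, -6.0000e-02,
        4.2000e-02,  0.0000e+00]), 'tcp_pos': array([0.188, 0.595, 0.195]), 'tool_rot': array([-4.790e-01, -3.105e+00,  2.000e-03]), 'force': array([-0.376,  0.753, -0.879]), 'ft_torque': array([ 0.02 , -0.053,  0.   ]), 'grasp_force': np.float64(0.0), 'gripper_width': np.float64(0.092)} 0.0188
```

View pics/top.png

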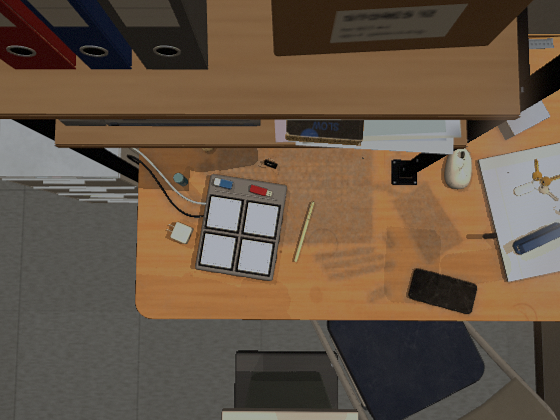

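The top view shows the box at about (241,228). Its four covers are near (224,214), (262,219), (217,251) and (255,256), with a shelf behind it.

```bash
cat > h.py <<'E'
import numpy as np
def world(c,u,v,z=None):
    f=c["frame"].shape[0]/2/np.tan(np.radians(float(c["vfov"]))/2)
    u,v=np.asarray(u,float),np.asarray(v,float)
    ray=np.stack([(u-c["cx"])/f,(v-c["cy"])/f,np.ones_like(u)],-1)
    if z is None: P=ray*c["range_z"][v.astype(int),u.astype(int)][...,None]; return (P-c["t"])@c["R"]
    d=ray@c["R"]; o=-c["R"].T@c["t"]
    return o+d*((z-o[2])/d[...,2])[...,None]
E
python3 - <<'E'
from h import *
import cv2
c=dict(np.load("top.npz"));fr=c["frame"]
m=(fr.min(2)>190).astype(np.uint8);m[:,:195]=0;m[:,290:]=0;m[:192]=0;m[285:]=0
n,l,st,ce=cv2.connectedComponentsWithStats(m)
P=[]
for i in range(1,n):
    if st[i,4]<300: continue
    v,u=np.where(l==i);w=world(c,u,v)
    box=cv2.minAreaRect(world(c,u,v,.033)[:,:2].astype(np.float32)*1000)
    print(ce[i].round(1),st[i,4],box,"meanz",w[:,2].mean().round(4),np.median(w,0).round(4));P.append(box[0])
print(np.mean(P,0))
# things higher than 0.1 within region
v,u=np.mgrid[0:420:1,0:560:1];w=world(c,u.ravel(),v.ravel())
print("cam",-c["R"].T@c["t"])
k=(w[:,2]>.15)&(w[:,1]>.2)&(w[:,1]<.75)&(abs(w[:,0])<1.2);print("shelf min x",w[k,0].min(),np.percentile(w[k],[1,50,99],axis=0))
E
```

```text
nan
cam [0.5183153  0.02527877 1.27189661]
shelf min x 0.6810686214253029 [[0.68185559 0.20270528 0.22349422]
 [0.72742166 0.27219571 0.6507643 ]
 [0.75943821 0.38994038 0.82234394]]
  return _methods._mean(a, axis=axis, dtype=dtype,
  ret = ret.dtype.type(ret / rcount)
```

View pics/scene.png

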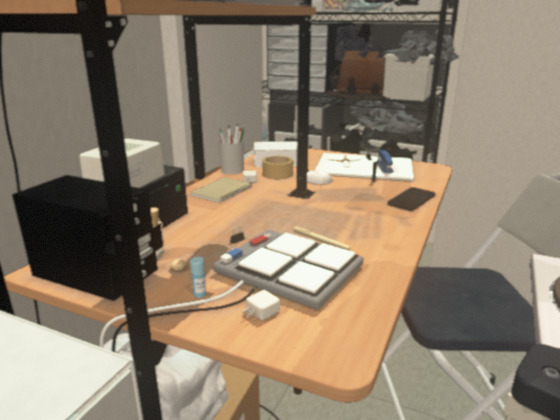

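The scene view shows the box with four covers near (268,262), (297,246), (306,277) and (332,257). The arm isn't over it, and the area above the covers is clear.

```bash
python3 - <<'E'
from h import *
import cv2
c=dict(np.load("top.npz"));fr=c["frame"]
print(fr[214,224],fr[256,255])
m=((fr.min(2)>150)).astype(np.uint8);m[:,:195]=0;m[:,290:]=0;m[:192]=0;m[285:]=0
n,l,st,ce=cv2.connectedComponentsWithStats(m)
P=[]
for i in range(1,n):
    if st[i,4]<300: continue
    v,u=np.where(l==i);w=world(c,u,v)
    box=cv2.minAreaRect(world(c,u,v,.033)[:,:2].astype(np.float32)*1000)
    print(ce[i].round(1),st[i,4],np.round(box[0]),np.round(box[1]),box[2],"z",w[:,2].mean().round(4),np.median(w,0).round(4));P.append(box[0])
print(np.mean(P,0))
print(world(c,[180,269],[180,164]).round(3))
E
```

```text
[166 170 178] [165 170 177]
[223.4 213. ] 881 [610. 156.] [70. 70.] 81.39198303222656 z 0.0386 [0.6101 0.1557 0.0373]
[260.6 218.9] 880 [597.  69.] [70. 70.] 81.05094909667969 z 0.0378 [0.5967 0.0677 0.0336]
[217.5 250.3] 895 [523. 169.] [70. 70.] 81.29425048828125 z 0.0391 [0.5238 0.1679 0.0336]
[254.7 256.1] 891 [510.  82.] [70. 70.] 81.29429626464844 z 0.0336 [0.5103 0.0812 0.0335]
[560.15763092 118.76185036]
[[0.683 0.252 0.071]
 [0.731 0.05  0.011]]
```

```bash
python3 - <<'E'
from h import *
from scipy.spatial.transform import Rotation as Ro
for n in("top","scene"):
    c=dict(np.load(n+".npz"))
    v,u=np.mgrid[0:420,0:560];w=world(c,u.ravel(),v.ravel())[c["range_z"].ravel()>0]
    k=(w[:,2]>.09)&(w[:,2]<1.2)&(w[:,1]>-.1)&(w[:,1]<.7)&(w[:,0]>.25)&(w[:,0]<.9);w=w[k]
    for a in np.arange(.1,1.1,.1):
        q=w[(w[:,2]>=a)&(w[:,2]<a+.1)]
        if len(q)>5:print(n,a.round(1),len(q),"minx",q[:,0].min().round(3),"y",q[:,1].min().round(3),q[:,1].max().round(3))
from station import r
s=r.sense();R=Ro.from_rotvec(s["tool_rot"]).as_matrix();print(R.round(3))
yaw=np.radians(-8.7);xh=np.array([np.cos(yaw),np.sin(yaw),0])
t=np.array([.610,.156,.06])-.026*xh
print(t, (R.T@(t-s["tcp_pos"])*1000).round())
E
```

```text
top 0.1 237 minx 0.701 y 0.374 0.398
top 0.2 269 minx 0.701 y 0.374 0.398
top 0.3 92 minx 0.701 y 0.375 0.398
top 0.4 7183 minx 0.677 y -0.1 0.398
top 0.5 2117 minx 0.679 y -0.096 0.398
top 0.6 30780 minx 0.681 y -0.1 0.37
top 0.7 13224 minx 0.736 y -0.1 0.338
top 0.8 2316 minx 0.736 y 0.111 0.284
scene 0.1 4954 minx 0.7 y 0.166 0.404
scene 0.2 1873 minx 0.7 y 0.375 0.405
scene 0.3 2504 minx 0.25 y 0.375 0.675
scene 0.4 7505 minx 0.68 y -0.1 0.404
[[-0.954  0.301 -0.   ]
 [ 0.301  0.954 -0.001]
 [-0.    -0.001 -1.   ]]
[0.58429916 0.15993278 0.06      ] [-509. -296.  135.]
```

carry_out:
  steps:
    - [1,-32,-18.5,0,0,0,0]
    - [1,-32,-18.5,0,0,0,0]
    - [1,-32,-18.5,0,0,0,0]
    - [1,-32,-18.5,0,0,0,0]
    - [1,-32,-18.5,0,0,0,0]
    - [1,-32,-18.5,0,0,0,0]
    - [1,-32,-18.5,0,0,0,0]
    - [1,-32,-18.5,0,0,0,0]

```text
time_s: 0.77
tcp_pos: [0.3885, 0.3761, 0.1953]
tool_rot: [-0.479, -3.105, 0.0]
force: [0.6, 0.4, 0.5]
gripper_width: 0.043
grasp_force: 0.0
```

carry_out:
  steps:
    - [1,-32,-18.5,10,0,0,0]
    - [1,-32,-18.5,10,0,0,0]
    - [1,-32,-18.5,15,0,0,0]
    - [1,-32,-18.5,15,0,0,0]
    - [1,-32,-18.5,15,0,0,0]
    - [1,-32,-18.5,15,0,0,0]
    - [1,-32,-18.5,15,0,0,0]
    - [1,-30,-18.5,10,0,0,0]
    - [1,0,0,0,0,0,0]
    - [1,0,0,0,0,0,0]

```text
time_s: 1.6
tcp_pos: [0.5859, 0.1571, 0.0892]
tool_rot: [-0.486, -3.102, 0.003]
force: [-0.8, 1.0, 0.3]
gripper_width: 0.0007
grasp_force: 0.0
```

```bash
python3 - <<'E'
from station import r, read_camera
import cv2,numpy as np
s=r.sense();print({k:np.round(v,4) for k,v in s.items()})
c=read_camera("wrist");cv2.imwrite("pics/w1.png",c["frame"][:,:,::-1]);np.savez("w1",**c,**s)
print(c["T_tool_cam"].round(3))
E
```

```text
{'time_s': np.float64(1.6), 'joints': array([-0.4768,  0.5108,  0.1814,  1.7507, -0.112 ,  0.8923,  1.0126]), 'qvel': array([-0.047 , -0.0278, -0.0487,  0.007 , -0.0117,  0.0075, -0.0174]), 'tau': array([  3.1602, -65.8278,   5.6859, -26.8615,   0.3636,  -0.0902,
         0.3572]), 'tcp_pos': array([0.5859, 0.1571, 0.0892]), 'tool_rot': array([-0.4859, -3.1025,  0.0032]), 'force': array([-0.7769,  0.952 ,  0.2824]), 'ft_torque': array([ 0.0978,  0.1033, -0.0048]), 'grasp_force': np.float64(0.0), 'gripper_width': np.float64(0.0007)}
[[-0.001 -0.963 -0.268  0.071]
 [ 1.    -0.    -0.001 -0.   ]
 [ 0.001 -0.268  0.963 -0.189]
 [ 0.     0.     0.     1.   ]]
```

View pics/w1.png

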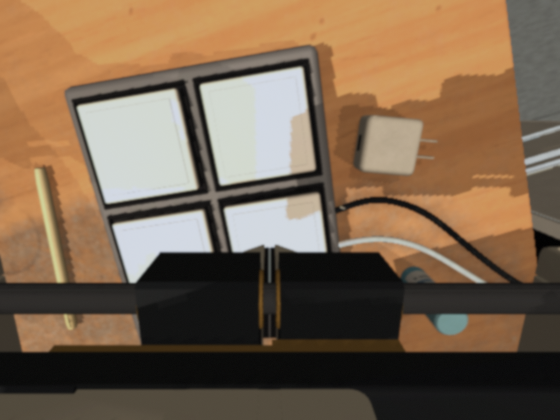

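The tips (265,250) are shut and over the back-left cover, toward its front edge. Everything else is clear of the gripper, so I'll go down.

carry_out:
  steps:
    - [1,0,0,15,0,0,0]
    - [1,0,0,15,0,0,0]
    - [1,0,0,12,0,0,0]
    - [1,0,0,4,0,0,0]
    - [1,0,0,0,0,0,0]
    - [1,0,0,0,0,0,0]

```text
time_s: 2.15
tcp_pos: [0.5853, 0.1609, 0.0448]
tool_rot: [0.477, 3.105, 0.0]
force: [0.8, 0.4, 0.5]
gripper_width: 0.0007
grasp_force: 0.0
```

carry_out:
  steps:
    - [1,0,0,1,0,0,0]
    - [1,0,0,1,0,0,0]
    - [1,0,0,0,0,0,0]
    - [1,0,0,0,0,0,0]

```text
time_s: 2.48
tcp_pos: [0.5856, 0.1602, 0.0428]
tool_rot: [0.479, 3.104, 0.0]
force: [-0.3, 0.7, -0.2]
gripper_width: 0.0003
grasp_force: 0.0
```

carry_out:
  steps:
    - [1,0,0,1,0,0,0]
    - [1,0,0,1,0,0,0]
    - [1,0,0,0,0,0,0]
    - [1,0,0,0,0,0,0]

```text
time_s: 2.82
tcp_pos: [0.5853, 0.1601, 0.0404]
tool_rot: [-0.479, -3.105, 0.0]
force: [-0.2, -0.6, 0.2]
gripper_width: 0.0003
grasp_force: 0.0
```

carry_out:
  steps:
    - [1,0,0,1,0,0,0]
    - [1,0,0,1,0,0,0]
    - [1,0,0,0,0,0,0]
    - [1,0,0,0,0,0,0]

```text
time_s: 3.15
tcp_pos: [0.5853, 0.1601, 0.0383]
tool_rot: [-0.479, -3.105, 0.0]
force: [-0.7, -0.3, -0.1]
gripper_width: 0.0001
grasp_force: 0.0
```

carry_out:
  steps:
    - [1,0,0,1,0,0,0]
    - [1,0,0,0,0,0,0]
    - [1,0,0,0,0,0,0]

```text
time_s: 3.4
tcp_pos: [0.5853, 0.1601, 0.0374]
tool_rot: [-0.479, -3.105, 0.0]
force: [-0.3, 0.2, -0.5]
gripper_width: 0.0006
grasp_force: 0.0
```

carry_out:
  steps:
    - [1,0,0,1,0,0,0]
    - [1,0,0,0,0,0,0]
    - [1,0,0,0,0,0,0]

```text
time_s: 3.65
tcp_pos: [0.5853, 0.1602, 0.0364]
tool_rot: [-0.479, -3.105, 0.0]
force: [0.8, 0.2, 0.4]
gripper_width: 0.0006
grasp_force: 0.0
```

carry_out:
  steps:
    - [1,0,0,1,0,0,0]
    - [1,0,0,0,0,0,0]
    - [1,0,0,0,0,0,0]

```text
time_s: 3.9
tcp_pos: [0.5853, 0.1601, 0.0354]
tool_rot: [-0.479, -3.105, 0.0]
force: [-0.4, -0.5, 0.5]
gripper_width: 0.0007
grasp_force: 0.0
```

carry_out:
  steps:
    - [1,0,0,1,0,0,0]
    - [1,0,0,0,0,0,0]
    - [1,0,0,0,0,0,0]

```text
time_s: 4.15
tcp_pos: [0.5853, 0.1602, 0.0344]
tool_rot: [-0.479, -3.105, 0.0]
force: [0.6, 0.6, 0.3]
gripper_width: 0.0003
grasp_force: 0.0
```

carry_out:
  steps:
    - [1,0,0,0.7,0,0,0]
    - [1,0,0,0,0,0,0]
    - [1,0,0,0,0,0,0]

```text
time_s: 4.4
tcp_pos: [0.5854, 0.1602, 0.0337]
tool_rot: [-0.479, -3.105, -0.0]
force: [-0.3, 0.6, 0.0]
gripper_width: 0.0003
grasp_force: 0.0
```

carry_out:
  steps:
    - [1,0,0,0.5,0,0,0]
    - [1,0,0,0,0,0,0]
    - [1,0,0,0,0,0,0]

```text
time_s: 4.65
tcp_pos: [0.5854, 0.1602, 0.0332]
tool_rot: [-0.479, -3.105, -0.0]
force: [-0.4, 0.0, 0.8]
gripper_width: 0.0005
grasp_force: 0.0
```

carry_out:
  steps:
    - [1,0,0,0.5,0,0,0]
    - [1,0,0,0,0,0,0]
    - [1,0,0,0,0,0,0]

```text
time_s: 4.9
tcp_pos: [0.5853, 0.1601, 0.0327]
tool_rot: [-0.479, -3.105, 0.0]
force: [0.6, 1.5, 0.3]
gripper_width: 0.0005
grasp_force: 0.0
```

carry_out:
  steps:
    - [1,0,0,0.7,0,0,0]
    - [1,0,0,0,0,0,0]
    - [1,0,0,0,0,0,0]

```text
time_s: 5.15
tcp_pos: [0.5853, 0.1602, 0.032]
tool_rot: [-0.479, -3.105, 0.0]
force: [0.1, -1.0, -0.3]
gripper_width: 0.0003
grasp_force: 0.0
```

```bash
python3 - <<'E'
from station import r, read_camera
import cv2,numpy as np
s=r.sense();print({k:np.round(v,4) for k,v in s.items() if k in("force","tcp_pos","ft_torque")})
c=read_camera("wrist");cv2.imwrite("pics/w2.png",c["frame"][:,:,::-1]);np.savez("w2",**c,**s)
E
```

```text
{'tcp_pos': array([0.5853, 0.1602, 0.032 ]), 'force': array([ 0.0579, -0.9719, -0.2916]), 'ft_torque': array([ 0.0493, -0.0154,  0.0151])}
```

View pics/w2.png

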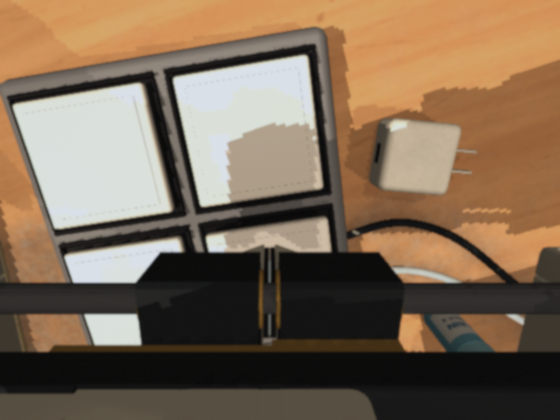

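The tips (267,250) are just inside the front edge of the back-left cover, with no clear force at z=32 mm. I'll keep going in small steps.

carry_out:
  steps:
    - [1,0,0,0.5,0,0,0]
    - [1,0,0,0,0,0,0]
    - [1,0,0,0,0,0,0]

```text
time_s: 5.45
tcp_pos: [0.5854, 0.1602, 0.0315]
tool_rot: [0.479, 3.105, -0.0]
force: [0.3, -0.4, -0.0]
gripper_width: 0.0005
grasp_force: 0.0
```

carry_out:
  steps:
    - [1,0,0,0.5,0,0,0]
    - [1,0,0,0,0,0,0]
    - [1,0,0,0,0,0,0]

```text
time_s: 5.7
tcp_pos: [0.5854, 0.1601, 0.031]
tool_rot: [-0.479, -3.105, 0.0]
force: [0.5, -0.1, -0.5]
gripper_width: 0.0005
grasp_force: 0.0
```

```bash
python3 - <<'E'
from station import r, read_camera
from scipy.spatial.transform import Rotation as Ro
import numpy as np,cv2
s=r.sense();c=read_camera("wrist");np.savez("w3",**c,**s);print(s["force"],s["ft_torque"])
yaw=np.radians(-8.7);X=np.array([np.cos(yaw),np.sin(yaw)]);Y=np.array([-X[1],X[0]]);C=np.array([.5602,.1188])
for n in("w1","w2","w3"):
    d=dict(np.load(n+".npz"));f=210/np.tan(np.radians(float(d["vfov"]))/2)
    v,u=np.mgrid[0:420,0:560];z=d["range_z"]
    P=np.stack([(u-d["cx"])/f*z,(v-d["cy"])/f*z,z],-1).reshape(-1,3)[z.ravel()>0]
    T=d["T_tool_cam"];P=P@T[:3,:3].T+T[:3,3];W=P@Ro.from_rotvec(d["tool_rot"]).as_matrix().T+d["tcp_pos"]
    q=W[:,:2]-C;hx,hy=q@X,q@Y
    for a,b in((-44,44),(-44,-44),(44,44),(44,-44)):
        o=[]
        for e in range(-32,33,8):
            k=(abs(hx*1e3-a-e)<4)&(abs(hy*1e3-b)<30)&(W[:,2]<.045)&(W[:,2]>.02)
            o.append((k.sum(),round(float(np.median(W[k,2]))*1e3,1)) if k.sum()>20 else None)
        print(n,a,b,o)
E
```

```text
[ 0.46078201 -0.12005096 -0.46110469] [ 0.0269916   0.03023497 -0.02961886]
w1 -44 44 [(np.int64(1005), 32.5), (np.int64(1062), 32.9), (np.int64(1044), 32.9), (np.int64(1011), 32.9), (np.int64(988), 32.9), (np.int64(959), 32.9), (np.int64(930), 32.9), (np.int64(916), 32.9), (np.int64(861), 32.6)]
w1 -44 -44 [(np.int64(955), 32.6), (np.int64(1014), 33.0), (np.int64(990), 32.9), (np.int64(965), 32.9), (np.int64(933), 33.0), (np.int64(918), 33.0), (np.int64(896), 33.0), (np.int64(874), 32.9), (np.int64(819), 32.6)]
w1 44 44 [(np.int64(1133), 35.7), (np.int64(829), 36.5), (np.int64(803), 36.5), (np.int64(791), 36.5), (np.int64(503), 36.4), (np.int64(143), 36.3), None, None, None]
w1 44 -44 [(np.int64(978), 32.2), (np.int64(763), 32.9), (np.int64(759), 32.9), (np.int64(651), 32.9), (np.int64(221), 32.9), (np.int64(86), 32.8), None, None, None]
w2 -44 44 [(np.int64(1735), 32.4), (np.int64(1836), 32.8), (np.int64(1777), 32.8), (np.int64(1722), 32.8), (np.int64(1659), 32.8), (np.int64(1605), 32.8), (np.int64(1537), 32.8), (np.int64(1493), 32.8), (np.int64(1387), 32.5)]
w2 -44 -44 [(np.int64(
[... 561 characters left out ...]
.9), (np.int64(1796), 32.9), (np.int64(1727), 32.9), (np.int64(1676), 32.8), (np.int64(1612), 32.8), (np.int64(1560), 32.8), (np.int64(1521), 32.8), (np.int64(1398), 32.5)]
w3 -44 -44 [(np.int64(1636), 32.6), (np.int64(1746), 32.9), (np.int64(1691), 32.9), (np.int64(1634), 32.9), (np.int64(1579), 32.9), (np.int64(1526), 32.9), (np.int64(1475), 32.9), (np.int64(1432), 32.9), (np.int64(1318), 32.6)]
w3 44 44 [(np.int64(1981), 35.5), (np.int64(889), 36.4), (np.int64(135), 36.3), None, None, None, None, None, None]
w3 44 -44 [(np.int64(1640), 32.1), (np.int64(952), 32.9), (np.int64(535), 32.8), None, None, (np.int64(284), 32.9), (np.int64(481), 32.9), (np.int64(459), 32.9), (np.int64(70), 32.6)]
```

```bash
python3 - <<'E'
import numpy as np
d=dict(np.load("w3.npz"));f=210/np.tan(np.radians(float(d["vfov"]))/2);T=d["T_tool_cam"]
for u in(263,268,274,230):
  for v in(236,244,248,252,258,270,290,310):
    z=d["range_z"][v,u];p=T[:3,:3]@np.array([(u-d["cx"])/f*z,(v-d["cy"])/f*z,z])+T[:3,3];print(u,v,(p*1e3).round(1))
p=np.linalg.inv(T)@[0,0,0,1];print("TCP px",p[:2]/p[2]*f+[d["cx"],d["cy"]])
E
```

```text
263 236 [ 4.8 -3.9 -4.5]
263 244 [ 0.3 -3.9 -5.7]
263 248 [  9.7  -3.3 -35.4]
263 252 [  9.9  -3.2 -41. ]
263 258 [  9.4  -3.  -46.9]
263 270 [  9.9  -2.8 -60.3]
263 290 [  29.4   -1.7 -112.8]
263 310 [  24.4   -1.7 -113.8]
268 236 [ 5.3 -1.  -6.1]
268 244 [ 0.2 -1.  -5.6]
268 248 [  8.1  -0.8 -31.3]
268 252 [  8.3  -0.8 -37. ]
268 258 [  8.3  -0.8 -44.2]
268 270 [  8.   -0.7 -56.4]
268 290 [  29.    -0.5 -112. ]
268 310 [  24.7   -0.5 -114.4]
274 236 [ 4.9  2.5 -4.8]
274 244 [ 0.3  2.5 -5.6]
274 248 [  8.    2.1 -31.1]
274 252 [  7.7   2.1 -35.7]
274 258 [  7.5   2.  -42.5]
274 270 [  8.1   1.8 -56.7]
274 290 [  29.3    1.  -112.6]
274 310 [  24.7    1.  -114.4]
230 236 [  5.2 -22.8  -5.8]
230 244 [  0.5 -22.9  -6.3]
230 248 [ -2.3 -23.1  -5.3]
230 252 [ -4.2 -23.   -6.8]
230 258 [  34.9  -10.6 -105.6]
230 270 [  34.5   -9.9 -112. ]
230 290 [  33.7   -8.9 -120.7]
230 310 [  28.2   -9.2 -120. ]
TCP px [269.67200794 240.97937851]
```

The cover hasn't moved yet. It stands level at 36.5 mm, and the others are at 33. The wrist depth shows the real fingertips ending above the nominal TCP, so I'll keep descending while checking force.

carry_out:
  steps:
    - [1,0,0,1,0,0,0]
    - [1,0,0,1,0,0,0]
    - [1,0,0,0,0,0,0]

```text
time_s: 6.0
tcp_pos: [0.5853, 0.1601, 0.0288]
tool_rot: [-0.479, -3.105, 0.0]
force: [-0.8, 0.1, -0.4]
gripper_width: 0.0003
grasp_force: 0.0
```

```bash
cat > m.py <<'E'
from station import r, read_camera
from scipy.spatial.transform import Rotation as Ro
import numpy as np,cv2,sys
def run(n):
    s=r.sense();d=read_camera("wrist");d.update(s);np.savez(n,**d)
    print("F",s["force"].round(2),"M",s["ft_torque"].round(3),"tcp",s["tcp_pos"].round(4))
    yaw=np.radians(-8.7);X=np.array([np.cos(yaw),np.sin(yaw)]);Y=np.array([-X[1],X[0]]);C=np.array([.5602,.1188])
    print("tip hub-bay xy",(s["tcp_pos"][:2]-C)@np.c_[X,Y]*1e3)
    f=210/np.tan(np.radians(float(d["vfov"]))/2);v,u=np.mgrid[0:420,0:560];z=d["range_z"]
    P=np.stack([(u-d["cx"])/f*z,(v-d["cy"])/f*z,z],-1);T=d["T_tool_cam"]
    P=P@T[:3,:3].T+T[:3,3];W=(P@Ro.from_rotvec(d["tool_rot"]).as_matrix().T+d["tcp_pos"]).reshape(-1,3)
    print("col268",[(k,*(P[k,268]*1e3).round(0)) for k in range(240,254,2)])
    q=W[:,:2]-C;hx,hy=q@X*1e3,q@Y*1e3
    for a,b in((-44,44),(-44,-44),(44,44),(44,-44)):
        print(a,b,[[(round(float(np.median(W[k,2]))*1e3,1) if k.sum()>15 else None) for y in(-24,-8,8,24) for k in[(abs(hx-a-e)<4)&(abs(hy-b-y)<6)&(W[:,2]<.045)&(W[:,2]>.02)]] for e in(-28,-20,-12,0,12,24)])
run(sys.argv[1])
E
python3 m.py w4
```

```text
F [-0.85  0.06 -0.45] M [0.03  0.05  0.028] tcp [0.5853 0.1601 0.0288]
tip hub-bay xy [18.52866243 44.63703791]
col268 [(240, np.float64(4.0), np.float64(-1.0), np.float64(-8.0)), (242, np.float64(2.0), np.float64(-1.0), np.float64(-7.0)), (244, np.float64(1.0), np.float64(-1.0), np.float64(-7.0)), (246, np.float64(-0.0), np.float64(-1.0), np.float64(-7.0)), (248, np.float64(8.0), np.float64(-1.0), np.float64(-32.0)), (250, np.float64(8.0), np.float64(-1.0), np.float64(-34.0)), (252, np.float64(8.0), np.float64(-1.0), np.float64(-36.0))]
-44 44 [[32.8, 32.8, 32.7, 32.8], [32.9, 32.9, 32.9, 32.9], [32.9, 32.8, 32.8, 32.8], [32.9, 32.9, 32.9, 32.8], [32.9, 32.8, 32.9, 32.8], [32.9, 32.8, 32.9, 32.8]]
-44 -44 [[32.8, 32.9, 32.8, 32.8], [33.0, 33.0, 33.0, 32.8], [33.0, 32.9, 33.0, 32.9], [32.9, 33.0, 33.1, 32.9], [33.0, 32.9, 32.9, 33.0], [32.9, 33.0, 33.0, 32.9]]
44 44 [[36.3, 36.3, 36.4, 36.3], [None, None, 36.5, 36.4], [None, None, None, None], [None, None, None, None], [None, None, None, None], [None, 36.2, None, None]]
44 -44 [[32.7, 32.8, 32.8, 32.5], [32.8, 32.8, 32.9, None], [None, 32.7, 32.8, None], [None, None, None, None], [32.9, 32.9, None, None], [32.9, 32.9, None, None]]
```

carry_out:
  steps:
    - [1,0,0,2,0,0,0]
    - [1,0,0,2,0,0,0]
    - [1,0,0,2,0,0,0]
    - [1,0,0,0,0,0,0]

```text
time_s: 6.38
tcp_pos: [0.585, 0.1601, 0.0225]
tool_rot: [-0.478, -3.104, 0.001]
force: [-0.8, 0.1, -0.8]
gripper_width: 0.0
grasp_force: 0.0
```

carry_out:
  steps:
    - [1,0,0,2,0,0,0]
    - [1,0,0,2,0,0,0]
    - [1,0,0,2,0,0,0]
    - [1,0,0,0,0,0,0]

```text
time_s: 6.72
tcp_pos: [0.5851, 0.1601, 0.0165]
tool_rot: [-0.479, -3.104, 0.0]
force: [0.0, 0.2, -0.6]
gripper_width: 0.0006
grasp_force: 0.0
```

```bash
python3 m.py w5
```

```text
F [ 0.03  0.24 -0.55] M [-0.034 -0.027  0.026] tcp [0.5851 0.1601 0.0165]
tip hub-bay xy [18.36003014 44.58040896]
col268 [(240, np.float64(8.0), np.float64(-1.0), np.float64(-19.0)), (242, np.float64(7.0), np.float64(-1.0), np.float64(-19.0)), (244, np.float64(6.0), np.float64(-1.0), np.float64(-20.0)), (246, np.float64(5.0), np.float64(-1.0), np.float64(-20.0)), (248, np.float64(8.0), np.float64(-1.0), np.float64(-31.0)), (250, np.float64(8.0), np.float64(-1.0), np.float64(-35.0)), (252, np.float64(8.0), np.float64(-1.0), np.float64(-36.0))]
-44 44 [[32.8, 32.7, 32.7, 32.7], [32.9, 32.9, 32.9, 32.9], [32.8, 32.9, 32.9, 32.8], [32.8, 32.7, 32.8, 32.9], [32.8, 32.8, 32.9, 32.8], [32.8, 32.8, 32.8, 32.8]]
-44 -44 [[32.9, 32.9, 32.8, 32.8], [32.9, 32.9, 33.0, 32.9], [33.0, 32.8, 32.9, 33.0], [32.9, 32.9, 32.9, 32.8], [33.0, 32.9, 32.9, 32.9], [32.9, 32.9, 32.8, 32.9]]
44 44 [[35.9, 35.9, 36.2, 36.4], [None, None, None, 36.3], [None, None, None, None], [None, None, None, None], [None, None, None, None], [None, 36.5, None, None]]
44 -44 [[32.7, 32.7, 32.7, 32.5], [None, 32.7, 32.8, None], [None, None, None, None], [32.9, 32.9, 33.0, None], [32.8, 32.9, 32.8, None], [None, None, None, None]]
```

carry_out:
  steps:
    - [1,0,0,1.5,0,0,0]
    - [1,0,0,1.5,0,0,0]
    - [1,0,0,0,0,0,0]

```text
time_s: 7.02
tcp_pos: [0.5852, 0.1601, 0.0138]
tool_rot: [-0.479, -3.105, 0.0]
force: [0.0, 0.3, -0.1]
gripper_width: 0.0007
grasp_force: 0.0
```

carry_out:
  steps:
    - [1,0,0,1,0,0,0]
    - [1,0,0,1,0,0,0]
    - [1,0,0,0,0,0,0]

```text
time_s: 7.27
tcp_pos: [0.5853, 0.1601, 0.0119]
tool_rot: [-0.479, -3.105, 0.0]
force: [0.1, 0.2, 0.2]
gripper_width: 0.0005
grasp_force: 0.0
```

carry_out:
  steps:
    - [1,0,0,1,0,0,0]
    - [1,0,0,0.5,0,0,0]
    - [1,0,0,0,0,0,0]

```text
time_s: 7.52
tcp_pos: [0.5853, 0.1602, 0.0104]
tool_rot: [-0.479, -3.105, 0.0]
force: [-0.3, -1.1, 0.2]
gripper_width: 0.0005
grasp_force: 0.0
```

```bash
python3 m.py w6
```

```text
F [-0.3  -1.13  0.21] M [-0.025 -0.055 -0.092] tcp [0.5853 0.1602 0.0104]
tip hub-bay xy [18.56429201 44.69608045]
col268 [(240, np.float64(10.0), np.float64(-1.0), np.float64(-25.0)), (242, np.float64(9.0), np.float64(-1.0), np.float64(-25.0)), (244, np.float64(8.0), np.float64(-1.0), np.float64(-26.0)), (246, np.float64(7.0), np.float64(-1.0), np.float64(-25.0)), (248, np.float64(9.0), np.float64(-1.0), np.float64(-33.0)), (250, np.float64(8.0), np.float64(-1.0), np.float64(-34.0)), (252, np.float64(7.0), np.float64(-1.0), np.float64(-35.0))]
-44 44 [[32.8, 32.7, 32.7, 32.8], [32.8, 32.8, 32.9, 32.8], [32.9, 32.9, 32.8, 32.8], [32.8, 32.8, 32.7, 32.9], [32.8, 32.9, 32.9, 32.8], [32.9, 32.8, 32.9, 32.8]]
-44 -44 [[32.8, 32.8, 32.8, 32.8], [32.9, 32.9, 32.9, 32.9], [33.0, 32.9, 32.9, 32.9], [32.9, 32.9, 32.9, 32.9], [32.9, 32.9, 32.8, 32.9], [32.9, 32.9, 33.0, 32.8]]
44 44 [[None, None, 36.1, 36.3], [None, None, None, None], [None, None, None, None], [None, None, None, None], [None, 36.5, None, None], [None, 36.4, None, None]]
44 -44 [[32.6, 32.8, 32.8, 32.6], [None, None, 32.8, None], [None, None, None, None], [32.9, 32.9, 32.9, None], [32.9, 32.7, 32.8, None], [None, None, None, None]]
```

carry_out:
  steps:
    - [1,0,0,1,0,0,0]
    - [1,0,0,1,0,0,0]
    - [1,0,0,0,0,0,0]

```text
time_s: 7.82
tcp_pos: [0.5852, 0.1601, 0.0083]
tool_rot: [-0.479, -3.105, 0.0]
force: [0.1, 0.8, 0.7]
gripper_width: 0.0003
grasp_force: 0.0
```

carry_out:
  steps:
    - [1,0,0,1,0,0,0]
    - [1,0,0,0,0,0,0]

```text
time_s: 7.98
tcp_pos: [0.5853, 0.1601, 0.0074]
tool_rot: [-0.479, -3.105, 0.0]
force: [0.2, 0.3, 0.3]
gripper_width: 0.0006
grasp_force: 0.0
```

carry_out:
  steps:
    - [1,0,0,1,0,0,0]
    - [1,0,0,0,0,0,0]

```text
time_s: 8.15
tcp_pos: [0.5853, 0.1602, 0.0064]
tool_rot: [-0.479, -3.105, 0.0]
force: [0.9, 0.2, -0.8]
gripper_width: 0.0002
grasp_force: 0.0
```

carry_out:
  steps:
    - [1,0,0,1,0,0,0]
    - [1,0,0,0,0,0,0]

```text
time_s: 8.32
tcp_pos: [0.5853, 0.1602, 0.0054]
tool_rot: [-0.479, -3.105, -0.0]
force: [0.6, -0.1, -0.1]
gripper_width: 0.0003
grasp_force: 0.2
```

carry_out:
  steps:
    - [1,0,0,0.7,0,0,0]
    - [1,0,0,0,0,0,0]

```text
time_s: 8.48
tcp_pos: [0.5853, 0.1602, 0.0048]
tool_rot: [-0.478, -3.105, -0.0]
force: [0.0, -0.3, 1.1]
gripper_width: 0.0006
grasp_force: 0.8
```

carry_out:
  steps:
    - [1,0,0,0.7,0,0,0]
    - [1,0,0,0,0,0,0]

```text
time_s: 8.65
tcp_pos: [0.5852, 0.1603, 0.0041]
tool_rot: [-0.478, -3.105, -0.0]
force: [-1.9, 0.1, 2.6]
gripper_width: 0.0005
grasp_force: 1.4
```

carry_out:
  steps:
    - [1,0,0,0.7,0,0,0]
    - [1,0,0,0,0,0,0]

```text
time_s: 8.82
tcp_pos: [0.5852, 0.1603, 0.0036]
tool_rot: [-0.478, -3.105, -0.0]
force: [-2.5, -0.0, 4.9]
gripper_width: 0.0004
grasp_force: 2.9
```

```bash
python3 m.py w7
```

```text
F [-2.49 -0.04  4.92] M [-0.043  0.565 -0.03 ] tcp [0.5852 0.1603 0.0036]
tip hub-bay xy [18.43444355 44.78430911]
col268 [(240, np.float64(10.0), np.float64(-1.0), np.float64(-26.0)), (242, np.float64(10.0), np.float64(-1.0), np.float64(-28.0)), (244, np.float64(9.0), np.float64(-1.0), np.float64(-28.0)), (246, np.float64(8.0), np.float64(-1.0), np.float64(-29.0)), (248, np.float64(8.0), np.float64(-1.0), np.float64(-31.0)), (250, np.float64(8.0), np.float64(-1.0), np.float64(-34.0)), (252, np.float64(8.0), np.float64(-1.0), np.float64(-37.0))]
-44 44 [[32.7, 32.8, 32.8, 32.7], [32.9, 32.9, 32.8, 32.9], [32.9, 32.8, 32.8, 32.9], [32.8, 32.9, 32.8, 32.8], [32.9, 32.9, 32.9, 32.8], [32.8, 32.8, 32.8, 32.8]]
-44 -44 [[32.7, 32.8, 32.8, 32.8], [32.9, 32.9, 33.0, 32.9], [32.9, 32.9, 32.9, 32.9], [32.9, 32.9, 32.9, 33.0], [32.9, 32.9, 32.8, 32.9], [32.9, 32.8, 32.9, 32.9]]
44 44 [[None, None, 32.5, 32.7], [None, None, None, None], [None, None, None, None], [None, None, None, None], [None, 37.7, None, None], [None, None, None, None]]
44 -44 [[32.3, 32.5, 32.6, 32.8], [None, None, None, None], [32.9, 33.1, None, None], [32.8, 32.9, 32.9, None], [None, 32.7, 32.8, None], [None, None, None, None]]
```

The front edge sank to 32.5 mm while the back rose to 37.7 mm under about 5 N, so the back-left cover is the one that rocks. Next I'll back off, move to its middle and press.

carry_out:
  steps:
    - [1,0,0,-3,0,0,0]
    - [1,0,0,-9,0,0,0]
    - [1,-12.5,1.5,0,0,0,0]
    - [1,-13,1.5,0,0,0,0]
    - [1,0,0,0,0,0,0]
    - [1,0,0,0,0,0,0]
    - [1,0,0,6,0,0,0]
    - [1,0,0,2,0,0,0]
    - [1,0,0,0,0,0,0]

```text
time_s: 9.62
tcp_pos: [0.6093, 0.1555, 0.0065]
tool_rot: [-0.478, -3.103, 0.001]
force: [0.5, -0.5, -0.8]
gripper_width: 0.0004
grasp_force: 0.0
```

```bash
python3 m.py w8
```

```text
F [ 0.54 -0.47 -0.78] M [ 0.014 -0.038 -0.015] tcp [0.6093 0.1555 0.0065]
tip hub-bay xy [42.97187411 43.70225305]
col268 [(240, np.float64(12.0), np.float64(-1.0), np.float64(-31.0)), (242, np.float64(10.0), np.float64(-1.0), np.float64(-29.0)), (244, np.float64(10.0), np.float64(-1.0), np.float64(-31.0)), (246, np.float64(9.0), np.float64(-1.0), np.float64(-30.0)), (248, np.float64(8.0), np.float64(-1.0), np.float64(-31.0)), (250, np.float64(8.0), np.float64(-1.0), np.float64(-33.0)), (252, np.float64(8.0), np.float64(-1.0), np.float64(-35.0))]
-44 44 [[32.8, 32.8, 32.8, 32.8], [32.9, 32.9, 32.9, 32.8], [32.9, 32.8, 32.9, 32.9], [32.9, 32.8, 32.9, 32.9], [32.9, 32.9, 32.9, 32.9], [32.9, 32.8, 32.8, 32.9]]
-44 -44 [[None, 32.9, 32.8, 32.8], [32.9, 33.0, 33.0, 32.9], [32.8, 33.0, 32.9, 32.9], [32.9, 33.0, 33.0, 32.9], [32.9, 33.0, 32.9, 33.0], [33.0, 32.9, 33.0, 32.9]]
44 44 [[36.5, 36.5, 36.4, 36.4], [36.6, 36.6, 36.5, 36.5], [36.4, 36.7, 36.7, 36.6], [None, None, None, 36.4], [None, None, None, None], [None, None, None, None]]
44 -44 [[32.8, 32.7, 32.8, 32.7], [32.9, 33.0, 32.9, 33.0], [32.8, 32.9, 32.9, 32.9], [None, 32.7, 32.8, 32.8], [33.1, None, None, None], [32.8, 32.9, 32.9, None]]
```

The cover sprang back level at 36.5 mm and the tips are over its middle. Now pushing down.

carry_out:
  steps:
    - [1,0,0,1,0,0,0]
    - [1,0,0,1,0,0,0]
    - [1,0,0,0,0,0,0]

```text
time_s: 9.92
tcp_pos: [0.6105, 0.1555, 0.0057]
tool_rot: [-0.478, -3.105, -0.0]
force: [-0.4, 0.4, 2.3]
gripper_width: 0.0004
grasp_force: 0.9
```

carry_out:
  steps:
    - [1,0,0,1,0,0,0]
    - [1,0,0,0,0,0,0]

```text
time_s: 10.08
tcp_pos: [0.6105, 0.1555, 0.0049]
tool_rot: [0.478, 3.105, 0.001]
force: [-2.0, -1.0, 5.6]
gripper_width: 0.0006
grasp_force: 2.8
```

carry_out:
  steps:
    - [1,0,0,1,0,0,0]
    - [1,0,0,0,0,0,0]

```text
time_s: 10.25
tcp_pos: [0.6106, 0.1556, 0.004]
tool_rot: [0.478, 3.105, 0.001]
force: [-2.7, -0.1, 6.6]
gripper_width: 0.0003
grasp_force: 3.3
```

carry_out:
  steps:
    - [1,0,0,1,0,0,0]
    - [1,0,0,0,0,0,0]

```text
time_s: 10.42
tcp_pos: [0.6106, 0.1555, 0.003]
tool_rot: [0.479, 3.105, 0.001]
force: [-3.4, -0.8, 7.3]
gripper_width: 0.0004
grasp_force: 3.5
```

carry_out:
  steps:
    - [1,0,0,1,0,0,0]
    - [1,0,0,0,0,0,0]

```text
time_s: 10.58
tcp_pos: [0.6106, 0.1555, 0.0021]
tool_rot: [0.478, 3.105, 0.001]
force: [-3.1, 0.2, 7.8]
gripper_width: 0.0004
grasp_force: 3.9
```

carry_out:
  steps:
    - [1,0,0,0.7,0,0,0]
    - [1,0,0,0,0,0,0]

```text
time_s: 10.75
tcp_pos: [0.6106, 0.1555, 0.0017]
tool_rot: [0.479, 3.105, 0.001]
force: [-4.7, -1.1, 10.6]
gripper_width: 0.0005
grasp_force: 5.6
```

```bash
python3 m.py w9|grep -v col
```

```text
F [-4.68 -1.14 10.6 ] M [-0.12   0.913  0.028] tcp [0.6106 0.1555 0.0017]
tip hub-bay xy [44.24155264 43.92200405]
-44 44 [[32.8, 32.8, 32.8, 32.8], [33.0, 32.9, 32.9, 32.9], [32.9, 32.9, 32.9, 32.8], [32.8, 33.0, 32.8, 32.9], [32.9, 32.8, 32.9, 32.8], [32.8, 32.9, 32.8, 32.8]]
-44 -44 [[None, 32.9, 32.8, 32.8], [None, 32.9, 32.9, 33.0], [None, 32.9, 32.9, 32.9], [32.9, 32.9, 32.8, 32.9], [33.0, 32.9, 33.0, 32.8], [32.9, 32.9, 32.9, 33.0]]
44 44 [[32.5, 32.5, 32.5, 32.4], [32.6, 32.6, 32.7, 32.6], [32.6, 32.9, 32.7, 32.5], [None, None, None, 32.4], [None, None, None, None], [None, None, None, None]]
44 -44 [[32.7, 32.7, 32.7, 32.8], [32.9, 32.9, 32.9, 32.9], [32.9, 32.8, 32.8, 32.9], [None, 32.6, 32.8, 32.8], [32.8, 33.0, None, None], [32.9, 32.8, 32.8, None]]
```

carry_out:
  steps:
    - [1,0,0,1,0,0,0]
    - [1,0,0,0,0,0,0]
    - [1,0,0,0,0,0,0]

```text
time_s: 11.05
tcp_pos: [0.6106, 0.1556, 0.0015]
tool_rot: [0.479, 3.105, 0.001]
force: [-7.5, -1.0, 19.2]
gripper_width: 0.0002
grasp_force: 9.6
```

carry_out:
  steps:
    - [1,0,0,0.7,0,0,0]
    - [1,0,0,0,0,0,0]
    - [1,0,0,0,0,0,0]

```text
time_s: 11.3
tcp_pos: [0.6106, 0.1556, 0.0014]
tool_rot: [0.479, 3.104, 0.002]
force: [-8.2, -1.3, 24.5]
gripper_width: 0.0005
grasp_force: 12.5
```

carry_out:
  steps:
    - [1,0,0,-4,0,0,0]
    - [1,0,0,-8,0,0,0]
    - [1,0,0,-25,0,0,0]
    - [1,0,0,-25,0,0,0]
    - [1,20,0,-20,0,0,0]
    - [1,30,0,0,0,0,0]
    - [1,30,0,0,0,0,0]
    - [1,30,0,0,0,0,0]
    - [1,0,0,0,0,0,0]
    - [1,0,0,0,0,0,0]

```text
time_s: 12.13
tcp_pos: [0.5044, 0.1894, 0.0815]
tool_rot: [-0.475, -3.105, -0.001]
force: [0.9, -0.1, 0.1]
gripper_width: 0.0004
grasp_force: 0.0
```

```bash
python3 m.py w10|grep -v col; python3 -c "
import numpy as np,cv2
cv2.imwrite('pics/w10.png',np.load('w10.npz')['frame'][:,:,::-1])"
```

```text
F [ 0.9  -0.11  0.11] M [-0.018 -0.088  0.001] tcp [0.5044 0.1894 0.0815]
tip hub-bay xy [-65.8336634   61.36698362]
-44 44 [[32.7, 32.6, 32.6, 32.6], [32.9, 32.8, 32.7, 32.8], [32.9, 32.8, 32.8, 32.8], [32.8, 32.8, 32.8, 32.7], [None, None, None, None], [None, None, None, None]]
-44 -44 [[32.9, 32.8, 32.7, 32.8], [32.9, 32.9, 32.9, 32.9], [32.8, 32.9, 32.9, 32.8], [32.8, 32.9, 32.9, None], [32.9, 32.9, None, None], [None, None, None, None]]
44 44 [[None, None, None, None], [None, None, 32.6, None], [None, None, None, None], [None, None, None, None], [None, None, None, None], [None, None, None, None]]
44 -44 [[32.7, None, None, None], [32.7, None, None, None], [None, None, None, None], [None, None, None, None], [None, None, None, None], [None, None, None, None]]
```

View pics/w10.png

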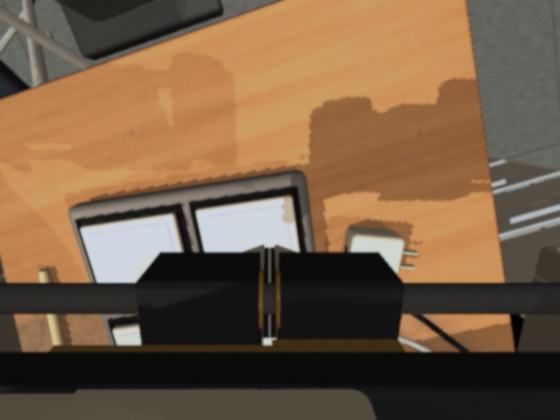

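The gripper is clear of the box, but its body hides the pressed cover. I'll check with the fixed cameras.

carry_out:
  steps:
    - [1,30,0,-30,0,0,0]
    - [1,30,20,-30,0,0,0]
    - [1,20,30,0,0,0,0]
    - [1,15,35,0,0,0,0]
    - [1,0,35,0,0,0,0]
    - [1,0,35,0,0,0,0]
    - [1,0,0,0,0,0,0]

```text
time_s: 12.77
tcp_pos: [0.4664, 0.3692, 0.1373]
tool_rot: [0.471, 3.105, 0.007]
force: [-0.3, 0.7, -0.2]
gripper_width: 0.0006
grasp_force: 0.0
```

```bash
python3 - <<'E'
from station import read_camera
from h import *
import cv2
yaw=np.radians(-8.7);X=np.array([np.cos(yaw),np.sin(yaw)]);Y=np.array([-X[1],X[0]]);C=np.array([.5602,.1188])
for n in("top","scene"):
    old=dict(np.load(n+".npz"));new=read_camera(n);cv2.imwrite(f"pics/{n}2.png",new["frame"][:,:,::-1])
    for c in(old,new):
        v,u=np.mgrid[0:420,0:560];w=world(c,u.ravel(),v.ravel());q=w[:,:2]-C;hx,hy=q@X*1e3,q@Y*1e3
        print(n,[[(a,b,k.sum(),(np.median(w[k,2])*1e3).round(1))for k in[(abs(hx-a)<30)&(abs(hy-b)<30)&(w[:,2]<.06)]][0] for a in(-44,44) for b in(-44,44)])
E
```

```text
top [(-44, -44, np.int64(667), np.float64(33.7)), (-44, 44, np.int64(660), np.float64(33.7)), (44, -44, np.int64(652), np.float64(33.8)), (44, 44, np.int64(652), np.float64(37.4))]
top [(-44, -44, np.int64(664), np.float64(33.7)), (-44, 44, np.int64(661), np.float64(34.0)), (44, -44, np.int64(650), np.float64(33.8)), (44, 44, np.int64(651), np.float64(33.6))]
scene [(-44, -44, np.int64(470), np.float64(33.8)), (-44, 44, np.int64(605), np.float64(33.8)), (44, -44, np.int64(408), np.float64(33.8)), (44, 44, np.int64(514), np.float64(37.3))]
scene [(-44, -44, np.int64(474), np.float64(33.7)), (-44, 44, np.int64(579), np.float64(33.7)), (44, -44, np.int64(25), np.float64(33.8)), (44, 44, np.int64(477), np.float64(33.4))]
```

View pics/top2.png

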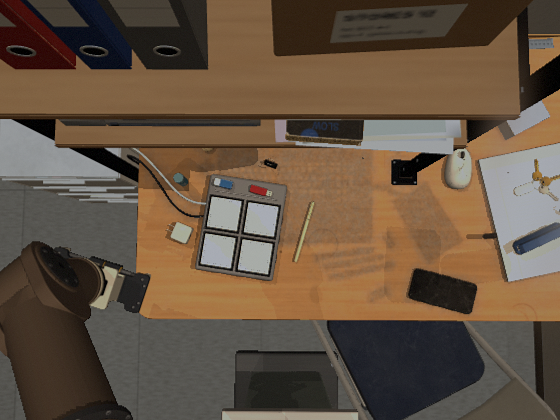

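The back-left cover at (224,214) is now level with the other three, at about 33.6 mm. Every other object is where it was, and the arm is clear on the left at about (120,285).

```bash
python3 -c "
from station import finish_job
print(finish_job())"
```

```text
the job is handed in; nothing more can be done
None
```

The back-left cover was the loose one: it rocked when I pressed its front edge. I pushed it down at its middle until it sat level with the other three, left everything else where it was, and handed the job in; because depth readings showed it standing about 3.5 mm high, I pressed it first and did not press the other three.

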